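# Push a wheel carrier round the corner of an L-shaped slot

### The arm

A 6-joint arm with a two-finger parallel gripper is mounted at the origin on a cart in front of the work surface, level with it; the furniture and walls round the work are solid. World frame = base frame: x ahead of the robot, y to its left, z up, the work surface at z = 0. Lengths are in m, angles in rad, forces in N, time in s.
With the tool pointing down it reaches from about 0.35 to 0.775 m from the base axis. Payload 7.3 kg.
Tool frame: the origin (TCP) lies midway between the tips of the shut fingers; the grasp point (between the pads) lies grasp_offset behind it (grasp_offset is the distance from the TCP to the grasp point, in m); z points along the fingers, y is the line along which they close (so a half turn about z gives the same grasp; the last joint's range is limited). The gripper opens to 92 mm and grips with 3 to 60 N. Pads are 19 mm wide; open, the fingers measure 130 mm over their backs; the gripper's body (75 mm by 190 mm) begins 47 mm behind the grasp point.
Start: joints at [1.009, 0.342, 1.524, -0, 1.275, -0.146], TCP at [0.212, 0.48, 0.227] pointing down, gripper open.
Joint ranges: [-2.53, 2.53], [-0.77, 2.02], [0.04, 2.7], [-1, 4.14], [0.28, 2.66], [-3.11, 3.11]. Speed limits (rad/s): [2.57, 2.57, 3.14, 3.14, 3.14, 3.14].

### API

Orientations are given as [roll, pitch, yaw] about the fixed x, y, z axes, in that order (R = Rz(yaw) Ry(pitch) Rx(roll)).
In Python, from cell import * gives the robot as it stands.
- The arm moves only by the tool step_arm, never from a script. Its argument "plan" is a list of rows, each a list of 5 numbers: the closure, from -1 (fully open) to 1 (shut), then the shift along the tool's x, y, z in m, then the turn about the tool's z in rad. In form: [[hand, x, y, z, twist], ...]. A call has 1 to 20 rows; each row is the pose to reach, as a shift and turn from the pose commanded when the call began, along the tool's axes at that moment; what a row does not reach only later rows make up. A row lasts 1/8 s, in which the tool goes at most 62.5 mm and 10.7 degrees, less where a joint would pass 70% of its speed; a pose out of reach is approached as far as the arm can. A call with a gripper value outside its range is refused whole. The fingers move at their own pace and stop on an object; "grip_force" is the grip in N (left out, the last holds). Time passes only in rows, so rows that repeat a pose let the fingers close. It gives the time, the measured TCP pose, the force, the opening and the grip force at its end, in the units of the state.
- observe(): the state, without advancing time (a new reading comes with each control period).
- read_camera(name): name is "side" or "top" or "wrist"; returns a dict with "img" (420x560x3 uint8, red, green, blue), "range_z" (420x560 float32, m along the optical axis (not along the pixel's ray), 0 where there is no reading), "fx", "fy", "cx", "cy" (pixels), "R" (3x3) and "t" (3): a world point X has camera coordinates R X + t; the wrist camera has in their place "T_tool_cam" (4x4, takes a point from camera to tool coordinates, whose origin is the TCP and whose axes are the flange's). Camera axes: x right, y down, z forward; pixel columns grow to the right and rows downward; lengths in m; the calibration is good to about 2 mm. A picture is of the moment at which its call begins: read the wrist's pose just before it.
- hand_in(): hands the job in; it is judged then, once.
The state is a dict: "time": time; "qpos": joint angles; "qvel": joint speeds; "joint_efforts": joint torques, N m; "tool_pos": TCP position; "tool_rot": TCP orientation; "contact_force": force on the tool from outside, world axes, zero at the start; "torque": the same for the moment, N m; "opening": finger opening in m; "grip_force": force on a finger pad.
Only numpy, scipy, OpenCV 4.12 (cv2) and the standard library are available. Lean on these libraries where they do the work, as an engineer would, in place of code of your own. Each camera call takes 0.05 s, during which the arm holds its last target. There are 200 camera calls.

### The job

Push the blue round carrier with the fingers along the L-shaped slot of the steel plate, round the corner, and on until its pin is fully home at the green-marked end of the slot. Do not lift the carrier out of the slot or flick it, and do not touch the green cup wheel riding in it, which must stay in its recess; leave the paste tin, loupe and hammer alone.

Things in the scene. Friction and masses are not known exactly. Their poses are not given: they have to be found in the camera images.
- gate_plate: fixed steel plate, 200 (its x) x 230 (its y) x 22 mm high, flat top; origin at the centre of its underside, z up. L-shaped slot in its top, 16 mm wide and deep: first leg along its y at x = -45 mm, from the closed loading end y = +68 mm (white strip) to the corner; second leg along its x at y = -60 mm, from the corner to the closed end x = +53 mm (green strip)
- corner (a point): centre of the slot's corner, at the height of the plate's top face (22 mm above the table); plate x = -45, y = -60 mm. The corner's outer walls are at y = -68 and x = -53 mm, so the carrier's centre can go 2 mm past this point
- station (a point): where the carrier's centre is when its pin touches the closed green end of the slot, at plate-top height; plate x = +47, y = -60 mm. A green fence, 10 x 70 mm and 34 mm high, stands beyond it, centred at plate x = +104.5 mm; the carrier stops 6 mm short of it
- carrier: loose blue disc, 92 mm diameter, 18 mm thick, 0.25 to 0.5 kg, flat on the plate (rim 22 to 40 mm above the table); origin at the centre of its underside, z up; its yaw does not matter. A 12 mm brass pin hangs 12 mm below its centre in the slot (2 mm play each side). Starts in the first leg, at plate y +30 to +58 mm. Slides with a few newtons of friction and stays where left
- cup_wheel: loose dark green cup wheel, 45 mm diameter, 12 mm high, lying in the carrier's 50 mm wide and 4 mm deep central recess; origin at the centre of its underside, 14 mm above the carrier's origin; its top is 48 mm above the table
- paste_tin: bystander: round white tin with a red label, 56 mm diameter, 22 mm high; origin at the centre of its underside
- loupe: bystander: black eye loupe, 38 mm diameter, 32 mm high; origin at the centre of its underside
- brass_hammer: bystander: small brass hammer lying down, 56 x 170 x 20 mm, length along its y; origin at the centre of its underside
Not all that is in view belongs to the job. What is shaped like the cup_wheel but orange is not meant.

How it is judged:
On the way:
1. the carrier reaches the corner of the slot (its centre within 8 mm of the corner's) (horizontal distance between carrier and corner below 0.008 m), for 0.04 s.
At the end, for the whole second after the job is handed in: the carrier is at rest, flat on the plate, its centre within 6 mm of the place where its pin touches the green-marked end of the slot; the cup wheel lies in its recess (horizontal distance between carrier and station below 0.006 m and z of carrier in the frame of gate_plate below 0.025 m and angle between carrier's own z axis and vertical below 0.06 rad and z of cup_wheel in the frame of carrier below 0.016 m and horizontal distance between cup_wheel and carrier below 0.006 m and linear speed of carrier below 0.01 m/s and linear speed of cup_wheel below 0.02 m/s).
It fails at once if the carrier is lifted (more than 5 mm off the plate) (z of carrier in the frame of gate_plate above 0.027 m).
It fails at once if the carrier is flicked (faster than 0.6 m/s) (linear speed of carrier above 0.6 m/s).
It fails at once if the fingers touch the cup wheel (more than 1 N) (contact force between the fingers and cup_wheel above 1 N).
It fails at once if the cup wheel leaves its recess (z of cup_wheel in the frame of carrier above 0.018 m or horizontal distance between cup_wheel and carrier above 0.008 m).
It fails at once if the paste tin, loupe or hammer is moved by more than 15 mm (distance of any of paste_tin, loupe, brass_hammer from where it was at the start of the episode above 0.015 m).
It also fails if it takes over 45 s, if anything falls off the work surface, if the arm or the gripper's body presses on something with over 40 N, if the wrist force passes 120 N, or if a joint passes its speed limit or range.

## Working session

There is one attempt and no reset: what is moved stays moved. The work goes in short steps, Python scripts to look and compute and a tool call to move; the robot and the scene stay as the last step left them, time stands still between calls to the robot, and variables do not carry over. Pictures are saved under pics/ and viewed, at most 10 in all, crops included, and the job is handed in when it is done.

Besides the shell and the picture viewer there is one more tool, called after "Emit:" by a JSON object that holds its "name" and its "arguments". step_arm: Moves the arm, as the interface text tells. Its arguments: {"type":"object","properties":{"plan":{"type":"array","items":{"type":"array","items":{"type":"number"}}},"grip_force":{"type":"number"}},"required":["plan"]}

```bash
mkdir -p pics
python3 - <<'E'
from cell import *
import cv2,numpy as np
s=observe();print({k:np.round(v,3).tolist() for k,v in s.items()})
a=read_camera("top");b=read_camera("side")
np.savez('c0.npz',**{f'top_{k}':v for k,v in a.items()},**{f'side_{k}':v for k,v in b.items()})
for n,c in(("top",a),("side",b)):
    cv2.imwrite(f"pics/{n}0.png",c["img"][:,:,::-1]); print(n,c["fx"],c["cx"],c["cy"],(-c["R"].T@c["t"]).round(3),c["R"].round(3).tolist())
E
```

```text
{'time': 0.0, 'qpos': [1.009, 0.343, 1.525, -0.0, 1.275, -0.146], 'qvel': [0.001, 0.0, -0.0, -0.002, 0.002, -0.0], 'joint_efforts': [0.002, -43.125, -24.422, 0.072, 0.056, -0.0], 'tool_pos': [0.212, 0.48, 0.226], 'tool_rot': [-3.14, -0.0, 2.726], 'contact_force': [0.515, -0.244, -0.544], 'torque': [0.028, -0.031, 0.017], 'grip_force': 0.0, 'opening': 0.092}
top 498.2948173533485 275.57283190782226 210.2145139841658 [ 0.377 -0.012  1.14 ] [[-0.003, -1.0, 0.016], [-0.989, 0.0, -0.145], [0.145, -0.016, -0.989]]
side 495.9635154997948 280.0403776460475 199.31234724745013 [-0.002 -0.786  0.69 ] [[0.816, -0.577, -0.019], [-0.348, -0.466, -0.813], [0.461, 0.671, -0.582]]
```

View pics/top0.png

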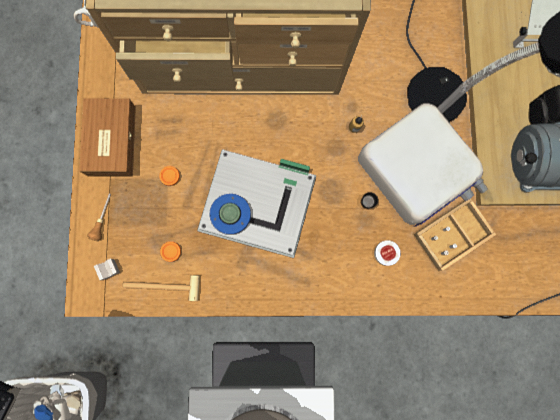

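View pics/side0.png

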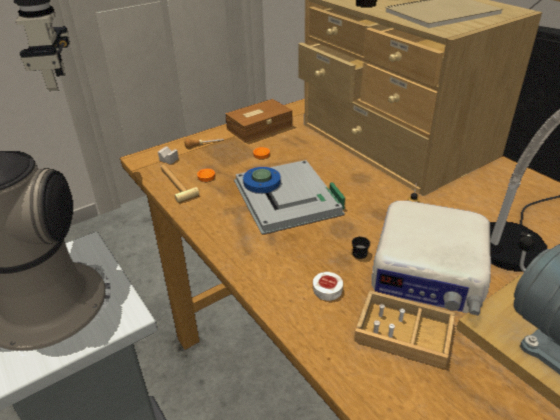

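The carrier is the blue disc at top (231,214) / side (262,179), with the green wheel in it at (230,213). The orange discs at (170,176) and (171,252) are lookalikes and not the target. The plate's green fence is at (294,166), the corner near (280,228), and the slot's green end near (290,183). The tin is at (388,253), the loupe at (369,200), and the hammer at (165,287).

```bash
cat > h.py <<'E'
import cv2,numpy as np
def cloud(c):
    z=c["range_z"];v,u=np.mgrid[:z.shape[0],:z.shape[1]]
    P=np.stack([(u-c["cx"])/c["fx"]*z,(v-c["cy"])/c["fy"]*z,z],-1)
    return (P-c["t"])@c["R"]
def hsv(c): return cv2.cvtColor(c["img"],cv2.COLOR_RGB2HSV)
def carrier(c):  # circle fit of blue rim top from depth cloud
    P=cloud(c);H=hsv(c)
    m=(H[...,0]>98)&(H[...,0]<125)&(H[...,1]>140)&(H[...,2]>60)&(c["range_z"]>0)&(abs(P[...,2]-.04)<.008)&(P[...,0]>.25)&(P[...,0]<.75)&(abs(P[...,1])<.3)
    Q=P[m]; (x,y),r=cv2.minEnclosingCircle(Q[:,:2].astype(np.float32))
    return x,y,r,np.median(Q[:,2]),m.sum(),m
E
python3 - <<'E'
from h import *
d=np.load('c0.npz');C={n:{k[len(n)+1:]:d[k] for k in d if k.startswith(n+'_')} for n in('top','side')}
for n,c in C.items():
    P=cloud(c);H=hsv(c)
    x,y,r,z,k,m=carrier(c);print(n,'carrier',np.round([x,y,r,z],4),k)
    box=(P[...,0]>.25)&(P[...,0]<.7)&(abs(P[...,1])<.3)&(c["range_z"]>0)
    g=box&(abs(P[...,2]-.022)<.006)&(H[...,1]<50)
    g=cv2.morphologyEx(g.astype(np.uint8),cv2.MORPH_OPEN,np.ones((3,3)))
    _,L,S,_=cv2.connectedComponentsWithStats(g);i=1+S[1:,4].argmax();Q=P[L==i]
    R=cv2.minAreaRect((Q[:,:2]*1000).astype(np.float32));print(' plate',R,cv2.boxPoints(R).round(1).tolist(),np.median(Q[:,2]))
    gr=box&(H[...,0]>60)&(H[...,0]<92)&(H[...,1]>90)
    _,L,S,_=cv2.connectedComponentsWithStats(gr.astype(np.uint8))
    for i in range(1,len(S)):
        if S[i,4]>15: print(' green',S[i].tolist(),P[L==i].mean(0).round(4))
    b=(P[...,2]<.018)&box&(H[...,2]<70)
    # bottom table and slot
    w=box&(abs(P[...,2]-.048)<.004)&(np.hypot(P[...,0]-x,P[...,1]-y)<.03);print(' wheel',P[w].mean(0).round(4))
c=C['top'];cv2.imwrite('pics/crop.png',cv2.resize(c['img'][140:265,185:325,::-1],None,fx=4,fy=4,interpolation=2))
E
```

```text
top carrier [0.5307 0.0717 0.0452 0.0398] 843
 plate ((561.0440673828125, 12.645782470703125), (220.5615997314453, 190.9868621826172), 74.36720275878906) [[439.3999938964844, -67.80000305175781], [623.2999877929688, -119.30000305175781], [682.7000122070312, 93.0999984741211], [498.79998779296875, 144.60000610351562]] 0.021816231197244636
 green [281, 160, 28, 12, 147] [ 0.643  -0.0735  0.0315]
 green [284, 179, 12, 6, 42] [ 0.6068 -0.063   0.0226]
 wheel [0.5309 0.0724 0.0469]
side carrier [0.532  0.0665 0.0459 0.0393] 412
 plate ((563.130615234375, 9.245498657226562), (226.9901885986328, 189.7775421142578), 74.09370422363281) [[440.79998779296875, -73.9000015258789], [623.2999877929688, -125.9000015258789], [685.5, 92.4000015258789], [503.0, 144.39999389648438]] 0.02152049263540253
 green [331, 183, 13, 21, 120] [ 0.6428 -0.0808  0.0278]
 green [318, 195, 6, 6, 18] [ 0.609  -0.0641  0.0214]
 wheel [0.533  0.0683 0.0465]
```

View pics/crop.png

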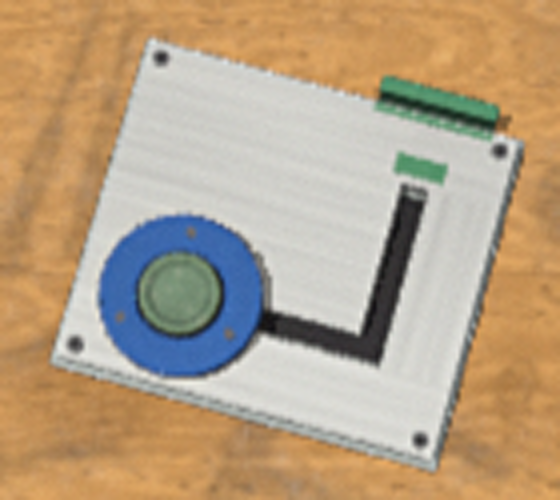

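The crop shows the blue carrier with the green wheel in its recess, the first slot leg running right to the corner, and the second leg running up to the green strip. Estimated positions, in m:
- **Plate:** about (0.562, 0.011), yaw about -15.8°
- **Carrier:** about (0.531, 0.070)
- **Corner:** about (0.502, -0.035)
- **Station:** about (0.591, -0.060)

I'll go behind the carrier with the fingers half open, so both of them cradle the rim.

Emit:
{"name": "step_arm", "arguments": {"plan": [[0.13,-0.447,-0.171,0,1.43],[0.13,-0.447,-0.171,0,1.43],[0.13,-0.447,-0.171,0,1.43],[0.13,-0.447,-0.171,0,1.43],[0.13,-0.447,-0.171,0,1.43],[0.13,-0.447,-0.171,0,1.43],[0.13,-0.447,-0.171,0,1.43],[0.13,-0.447,-0.171,0,1.43],[0.13,-0.447,-0.171,0,1.43],[0.13,-0.447,-0.171,0,1.43],[0.13,-0.447,-0.171,0,1.43],[0.13,-0.447,-0.171,0.07,1.43],[0.13,-0.447,-0.171,0.127,1.43],[0.13,-0.447,-0.171,0.127,1.43],[0.13,-0.447,-0.171,0.127,1.43]]}}

```text
time: 1.98
tool_pos: [0.553, 0.1441, 0.1019]
tool_rot: [3.139, -0.001, 1.297]
contact_force: [0.7, -0.7, 0.8]
opening: 0.0395
grip_force: 0.0
```

Run:
```python
from cell import *
from h import *
s=observe();print(s['tool_pos'],s['tool_rot'],s['opening'],s['qpos'])
c=read_camera("wrist");cv2.imwrite('pics/w1.png',c['img'][:,:,::-1])
T=c["T_tool_cam"];r=s['tool_rot']
from scipy.spatial.transform import Rotation as Ro
W=np.eye(4);W[:3,:3]=Ro.from_euler('xyz',r).as_matrix();W[:3,3]=s['tool_pos'];W=W@T
c['R']=W[:3,:3].T;c['t']=-c['R']@W[:3,3]
print('carrier',carrier(c)[:5]); P=cloud(c);H=hsv(c)
gr=(H[...,0]>60)&(H[...,0]<92)&(H[...,1]>90)
_,L,S,_=cv2.connectedComponentsWithStats(gr.astype(np.uint8))
for i in range(1,len(S)):
    if S[i,4]>40: print(S[i].tolist(),np.median(P[L==i],0).round(4))
```

```text
[0.55295307 0.14409683 0.10188216] [ 3.13898331e+00 -1.28233891e-03  1.29694244e+00] 0.039498093229471634 [1.20720268e-01 5.47893463e-01 1.56287972e+00 2.11077717e-04
 1.02791769e+00 3.94467048e-01]
carrier (0.5325868129730225, 0.07080546766519547, 0.046311791986227036, np.float64(0.04004832008542495), np.int64(3595))
```

View pics/w1.png

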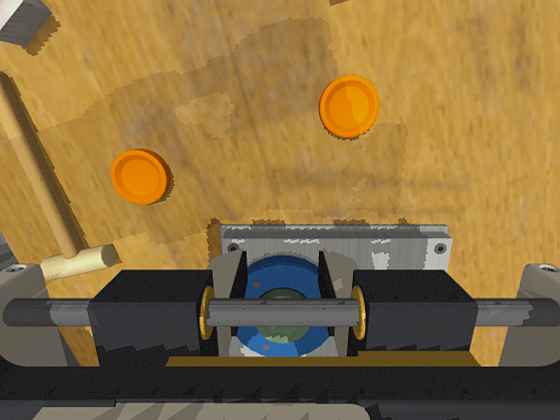

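Through the fingers, the wrist view shows the carrier centred between them at (280,310), with both orange discs well clear at (140,177) and (348,107). Its measured centre is (0.5326, 0.0708). Next I lower and push along -x of the tool.

Emit:
{"name": "step_arm", "arguments": {"plan": [[0.13,0,0,0.04,0],[0.13,0,0,0.066,0],[0.13,0,0,0.073,0],[0.13,0,0,0.073,0],[0.13,-0.01,0,0.073,0],[0.13,-0.018,0,0.073,0],[0.13,-0.024,0,0.073,0],[0.13,-0.028,0,0.073,0],[0.13,-0.034,0,0.073,0],[0.13,-0.04,0,0.073,0]]}}

```text
time: 3.28
tool_pos: [0.5413, 0.1048, 0.027]
tool_rot: [3.141, -0.001, 1.296]
contact_force: [2.2, 3.2, 2.5]
opening: 0.0401
grip_force: 1.9
```

Emit:
{"name": "step_arm", "arguments": {"plan": [[0.13,-0.008,0,-0.001,0],[0.13,-0.016,0,-0.001,0],[0.13,-0.024,0,-0.001,0],[0.13,-0.032,0,-0.001,0],[0.13,-0.04,0,-0.001,0],[0.13,-0.048,0,-0.001,0],[0.13,-0.056,0,-0.001,0],[0.13,-0.064,0,-0.001,0],[0.13,-0.072,0,-0.001,0],[0.13,-0.078,0,-0.001,0],[0.13,-0.082,0,-0.001,0],[0.13,-0.085,0,-0.001,0],[0.13,-0.085,0,-0.001,0]]}}

```text
time: 4.9
tool_pos: [0.5179, 0.0228, 0.0278]
tool_rot: [3.142, 0.0, 1.296]
contact_force: [-0.1, -0.2, -0.5]
opening: 0.04
grip_force: 0.1
```

Run:
```python
from cell import *
from h import *
for n in("top","side"):
    c=read_camera(n);print(n,np.round(carrier(c)[:5],4));cv2.imwrite(f'pics/{n}2.png',cv2.resize(c['img'][120:270,180:380,::-1],None,fx=3,fy=3))
```

```text
top [ 4.983e-01 -4.770e-02  3.700e-02  3.990e-02  2.370e+02]
side [ 5.031e-01 -2.870e-02  4.640e-02  3.910e-02  4.850e+02]
```

View pics/side2.png

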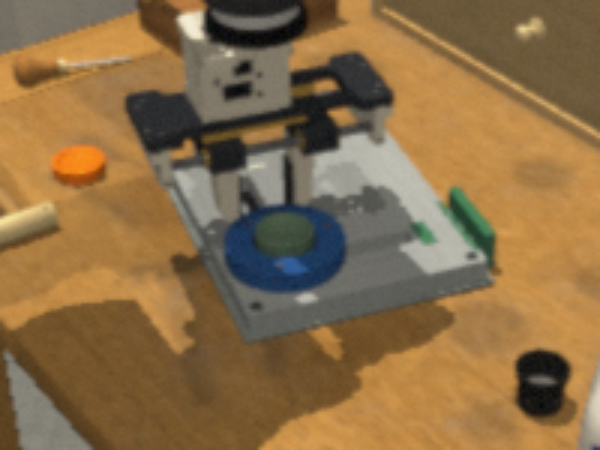

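The side crop shows the carrier at (285,245), flat with the wheel seated and both fingers behind it. There is about 8 mm left to the corner, so I'll push gently until the wall stops it.

Emit:
{"name": "step_arm", "arguments": {"plan": [[0.13,-0.003,0,0,0],[0.13,-0.005,0,0,0],[0.13,-0.007,0,0,0],[0.13,-0.008,0,0,0]]}}

```text
time: 5.5
tool_pos: [0.5159, 0.0153, 0.0278]
tool_rot: [3.141, -0.0, 1.296]
contact_force: [-0.1, 2.1, -1.5]
opening: 0.0401
grip_force: 1.2
```

Emit:
{"name": "step_arm", "arguments": {"plan": [[0.13,-0.001,0,0,0],[0.13,-0.001,0,0,0]]}}

```text
time: 5.75
tool_pos: [0.5155, 0.0143, 0.0277]
tool_rot: [3.142, -0.0, 1.296]
contact_force: [-0.4, 1.4, -0.2]
opening: 0.04
grip_force: 0.9
```

Emit:
{"name": "step_arm", "arguments": {"plan": [[0.13,-0.001,0,0,0],[0.13,-0.001,0,0,0]]}}

```text
time: 6.0
tool_pos: [0.5153, 0.0134, 0.0278]
tool_rot: [3.141, -0.0, 1.296]
contact_force: [1.2, 2.1, 0.4]
opening: 0.0397
grip_force: 1.1
```

Emit:
{"name": "step_arm", "arguments": {"plan": [[0.13,-0.001,0,0,0],[0.13,-0.001,0,0,0]]}}

```text
time: 6.25
tool_pos: [0.515, 0.0124, 0.0277]
tool_rot: [3.142, -0.0, 1.296]
contact_force: [0.5, 2.6, 0.8]
opening: 0.04
grip_force: 1.1
```

Emit:
{"name": "step_arm", "arguments": {"plan": [[0.13,-0.001,0,0,0],[0.13,-0.001,0,0,0]]}}

```text
time: 6.5
tool_pos: [0.5147, 0.0114, 0.0277]
tool_rot: [3.142, -0.0, 1.296]
contact_force: [0.6, 4.0, 0.6]
opening: 0.04
grip_force: 1.3
```

Run:
```python
from cell import *
from h import *
c=read_camera("side");print(np.round(carrier(c)[:5],4));print(observe()['contact_force'])
```

```text
[ 5.007e-01 -3.990e-02  4.660e-02  3.920e-02  5.050e+02]
[0.04423483 2.98289279 1.28584278]
```

Emit:
{"name": "step_arm", "arguments": {"plan": [[0.13,-0.001,0,0,0],[0.13,-0.001,0,0,0]]}}

```text
time: 6.8
tool_pos: [0.5146, 0.0111, 0.0278]
tool_rot: [3.141, -0.001, 1.295]
contact_force: [1.3, 6.2, 0.7]
opening: 0.04
grip_force: 2.9
```

Emit:
{"name": "step_arm", "arguments": {"plan": [[0.13,-0.001,0,0,0],[0.13,-0.001,0,0,0]]}}

```text
time: 7.05
tool_pos: [0.5146, 0.0109, 0.0278]
tool_rot: [3.141, -0.002, 1.295]
contact_force: [3.4, 10.1, 0.9]
opening: 0.0399
grip_force: 4.7
```

The outer wall of the corner is reached: force rose to 10 N and the tool stopped advancing. I'll back off, lift, and go round to the other side.

Emit:
{"name": "step_arm", "arguments": {"plan": [[0.13,0.015,0,0,0],[0.13,0.025,0,0,0],[0.13,0.025,0,-0.06,0],[0.13,0.025,0,-0.1,-0.15],[0.13,-0.05,-0.076,-0.1,-1.571],[0.13,-0.05,-0.076,-0.1,-1.571],[0.13,-0.05,-0.076,-0.1,-1.571],[0.13,-0.05,-0.076,-0.1,-1.571],[0.13,-0.05,-0.076,-0.1,-1.571],[0.13,-0.05,-0.076,-0.1,-1.571],[0.13,-0.05,-0.076,-0.1,-1.571],[0.13,-0.05,-0.076,-0.1,-1.571],[0.13,-0.05,-0.076,-0.1,-1.571],[0.13,-0.05,-0.076,-0.1,-1.571],[0.13,-0.05,-0.076,-0.1,-1.571]]}}

```text
time: 8.93
tool_pos: [0.4274, -0.0179, 0.1277]
tool_rot: [-3.142, -0.0, 2.866]
contact_force: [-0.3, 0.5, -0.4]
opening: 0.04
grip_force: 0.0
```

Run:
```python
from cell import *
from h import *
from scipy.spatial.transform import Rotation as Ro
s=observe();print(s['tool_pos'],s['tool_rot'],s['qpos'][5])
c=read_camera("wrist");W=np.eye(4);W[:3,:3]=Ro.from_euler('xyz',s['tool_rot']).as_matrix();W[:3,3]=s['tool_pos'];W=W@c["T_tool_cam"]
c['R']=W[:3,:3].T;c['t']=-c['R']@W[:3,3];print('wrist',np.round(carrier(c)[:5],4))
for n in("top","side"):
    c=read_camera(n);print(n,np.round(carrier(c)[:5],4))
    if n=="top":cv2.imwrite('pics/top3.png',cv2.resize(c['img'][140:290,185:385,::-1],None,fx=3,fy=3))
```

```text
[ 0.42740784 -0.01789823  0.12770093] [-3.14155159e+00 -7.12619009e-05  2.86574137e+00] -1.5163001789916892
wrist [ 5.005e-01 -3.710e-02  4.630e-02  4.010e-02  2.630e+03]
top [ 5.216e-01 -4.000e-02  3.660e-02  3.950e-02  2.290e+02]
side [ 5.001e-01 -4.000e-02  4.690e-02  3.920e-02  5.130e+02]
```

View pics/top3.png

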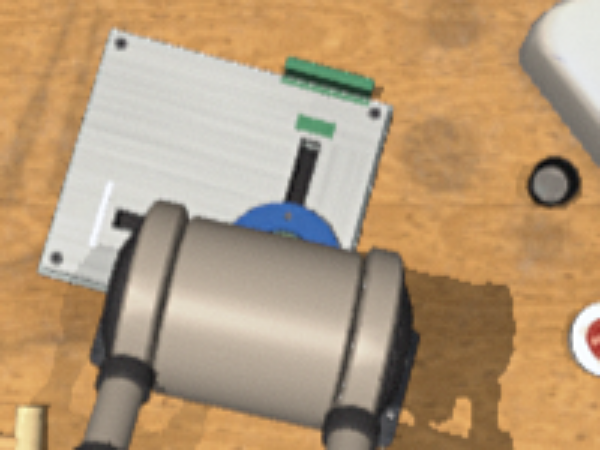

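The top view shows the second leg clear up to the green strip at (315,127), with the blue disc at (288,225) in the corner. The wrist camera puts its centre at (0.5005, -0.0371). Next I lower and push along the second leg.

Emit:
{"name": "step_arm", "arguments": {"plan": [[0.13,0,0.003,0.05,0],[0.13,0,0.003,0.09,0],[0.13,0,0.003,0.1,0],[0.13,0,0.003,0.1,0],[0.13,-0.01,0.003,0.1,0],[0.13,-0.018,0.003,0.1,0],[0.13,-0.023,0.003,0.1,0],[0.13,-0.027,0.003,0.1,0],[0.13,-0.032,0.003,0.1,0],[0.13,-0.036,0.003,0.1,0]]}}

```text
time: 10.32
tool_pos: [0.4628, -0.0248, 0.0276]
tool_rot: [3.141, -0.001, 2.867]
contact_force: [-3.2, 0.8, 0.7]
opening: 0.0401
grip_force: 1.5
```

Emit:
{"name": "step_arm", "arguments": {"plan": [[0.13,-0.008,0,0,0],[0.13,-0.016,0,0,0],[0.13,-0.024,0,0,0],[0.13,-0.032,0,0,0],[0.13,-0.04,0,0,0],[0.13,-0.048,0,0,0],[0.13,-0.056,0,0,0],[0.13,-0.063,0,0,0],[0.13,-0.068,0,0,0],[0.13,-0.072,0,0,0],[0.13,-0.072,0,0,0]]}}

```text
time: 11.7
tool_pos: [0.5328, -0.0445, 0.0278]
tool_rot: [3.141, 0.001, 2.867]
contact_force: [-0.9, 0.2, 0.0]
opening: 0.0396
grip_force: 0.2
```

Run:
```python
from cell import *
from h import *
for n in("top","side"):
    c=read_camera(n);print(n,np.round(carrier(c)[:5],4))
```

```text
top [ 0.  0.  0. nan  0.]
side [ 5.827e-01 -6.730e-02  4.370e-02  3.920e-02  2.750e+02]
  return _methods._mean(a, axis=axis, dtype=dtype,
  ret = ret.dtype.type(ret / rcount)
```

Emit:
{"name": "step_arm", "arguments": {"plan": [[0.13,-0.003,0,0,0],[0.13,-0.005,0,0,0],[0.13,-0.006,0,0,0],[0.13,-0.007,0,0,0]]}}

```text
time: 12.3
tool_pos: [0.5388, -0.0462, 0.0277]
tool_rot: [3.142, -0.0, 2.867]
contact_force: [-4.2, 0.9, 2.7]
opening: 0.04
grip_force: 1.8
```

Emit:
{"name": "step_arm", "arguments": {"plan": [[0.13,-0.001,0,0,0],[0.13,-0.002,0,0,0]]}}

```text
time: 12.55
tool_pos: [0.5409, -0.0468, 0.0277]
tool_rot: [3.141, -0.0, 2.867]
contact_force: [-3.2, 1.0, 2.1]
opening: 0.04
grip_force: 1.8
```

Emit:
{"name": "step_arm", "arguments": {"plan": [[0.13,-0.001,0,0,0],[0.13,-0.001,0,0,0]]}}

```text
time: 12.8
tool_pos: [0.542, -0.0471, 0.0277]
tool_rot: [3.141, 0.0, 2.867]
contact_force: [-2.8, 1.3, 2.3]
opening: 0.0397
grip_force: 1.5
```

Emit:
{"name": "step_arm", "arguments": {"plan": [[0.13,-0.001,0,0,0],[0.13,-0.001,0,0,0]]}}

```text
time: 13.05
tool_pos: [0.5425, -0.0473, 0.0277]
tool_rot: [3.142, -0.001, 2.867]
contact_force: [-4.7, 1.0, 3.4]
opening: 0.04
grip_force: 2.5
```

Emit:
{"name": "step_arm", "arguments": {"plan": [[0.13,-0.001,0,0,0],[0.13,-0.001,0,0,0]]}}

```text
time: 13.3
tool_pos: [0.5426, -0.0473, 0.0275]
tool_rot: [-3.142, -0.003, 2.867]
contact_force: [-7.1, 2.6, 4.6]
opening: 0.0401
grip_force: 3.8
```

Emit:
{"name": "step_arm", "arguments": {"plan": [[0.13,-0.001,0,0,0],[0.13,-0.001,0,0,0]]}}

```text
time: 13.55
tool_pos: [0.5427, -0.0473, 0.0275]
tool_rot: [-3.141, -0.005, 2.867]
contact_force: [-9.5, 2.0, 6.8]
opening: 0.04
grip_force: 5.1
```

The carrier has stopped firmly, with force rising and no motion. I'll back straight off, lift, retreat and check.

Emit:
{"name": "step_arm", "arguments": {"plan": [[0.13,0.006,0,0,0],[0.13,0.02,0,0,0],[0.13,0.04,0,0,0],[0.13,0.05,0,-0.05,0],[0.13,0.09,0,-0.1,0],[0.13,0.15,0,-0.13,0],[0.13,0.15,0.06,-0.15,0],[0.13,0.15,0.12,-0.15,0],[0.13,0.15,0.18,-0.15,0],[0.13,0.15,0.24,-0.15,0],[0.13,0.15,0.25,-0.15,0],[0.13,0.15,0.25,-0.15,0],[0.13,0.15,0.25,-0.15,0]]}}

```text
time: 15.18
tool_pos: [0.4682, 0.2322, 0.1778]
tool_rot: [-3.141, 0.0, 2.866]
contact_force: [0.4, 0.2, -0.7]
opening: 0.04
grip_force: 0.0
```

Run:
```python
from cell import *
from h import *
print(observe()['tool_pos'],observe()['time'])
for n in("top","side"):
    c=read_camera(n);x,y,r,z,k,m=carrier(c);P=cloud(c);H=hsv(c);print(n,np.round([x,y,r,z],4))
    w=(c['range_z']>0)&(abs(P[...,2]-.048)<.004)&(np.hypot(P[...,0]-x,P[...,1]-y)<.03);print(' wheel',P[w].mean(0).round(4))
    if n=="top":cv2.imwrite('pics/top4.png',cv2.resize(c['img'][130:280,185:385,::-1],None,fx=3,fy=3))
```

```text
[0.46815869 0.23217456 0.17778644] 15.175
top [ 0.589  -0.0602  0.0463  0.0397]
 wheel [ 0.5897 -0.0593  0.047 ]
side [ 0.5923 -0.0652  0.0471  0.0393]
 wheel [ 0.5927 -0.0627  0.0465]
```

View pics/top4.png

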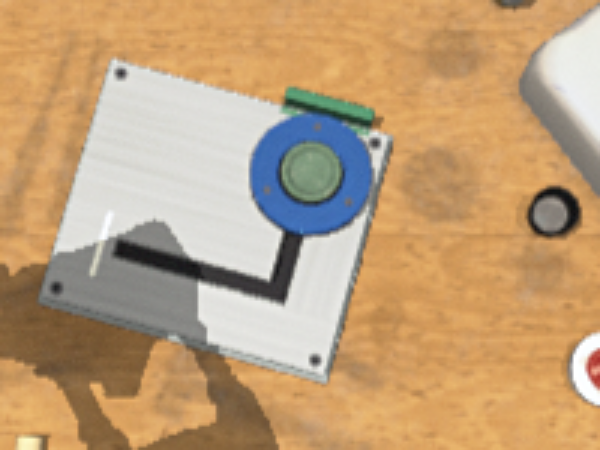

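The top view shows the carrier at (311,173), beside the green fence and covering the green strip, with the wheel centred in it. The bystanders look untouched. The measured centre, (0.590, -0.060), matches the station, so I'm handing in.

```bash
python3 -c "
from cell import *
print(hand_in())"
```

```text
the job is handed in; nothing more can be done
None
```

I pushed the carrier round the corner to a firm stop at the green-marked end of the slot; the last camera check put it at the station with the cup wheel still in its recess, and I handed the job in at about 15 s (no verdict was returned).

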